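# Fit the cross-bar to a pair of laboratory stands

## Robot

A 6-joint arm with a two-finger parallel gripper is mounted at the origin on the work surface. World frame = base frame: x ahead of the robot, y to its left, z up, the work surface at z = 0. Lengths are in m, angles in rad, forces in N, time in s.
With the tool pointing down it reaches from about 0.35 to 0.725 m from the base axis. Payload 6 kg.
Tool frame: the origin (TCP) lies between the finger pads; the fingertips stand 19 mm ahead of it and the grasp point (between the pads) is the TCP (arm.tip_reach is the distance from the TCP to the fingertips, in m); z points along the fingers, y is the direction in which the jaws open and shut (so a half turn about z gives the same grasp; the last joint's range is limited). The gripper opens to 85 mm and grips with 20 to 120 N. Pads are 22 mm wide; open, the fingers measure 114 mm over their backs; the gripper's body (76 mm by 85 mm) begins 54 mm behind the grasp point. The pads swing forward as they close: fully open they stand 13 mm farther back than shut.
Start: joints at [-1.005, 0.04, 0.085, 0, -1.615, -0.334], TCP at [0.138, -0.584, 0.25] pointing down, gripper open.
Joint ranges: [-2.56, 2.56], [-1.29, 2.01], [-1.08, 1.49], [-3.29, 1.98], [-2.81, -0.18], [-2.99, 2.99]. Speed limits (rad/s): [2.57, 2.57, 3.01, 3.14, 3.14, 3.14].

## Interface

Orientations are given as a unit quaternion [w, x, y, z].
In Python, from workcell import monitor, vision, job_done, arm gives the robot as it stands.
- The arm moves only by the tool carry_out, never from a script. Its argument "commands" is a list of rows, each an object with "travel": the shift along the tool's x, y, z in m, a list of three; "twist": the turn, a rotation vector about the tool's x, y, z in degrees, a list of three; "hand": the opening, from 0 (shut) to 1 (fully open). In form: [{"travel": [dx, dy, dz], "twist": [wx, wy, wz], "hand": hand}, ...]. A call has 1 to 10 rows; each row shifts and turns the commanded pose from where the row before left it, along the tool's axes as they then stand; what a row does not reach is not made up. A row lasts 1/10 s, in which the tool goes at most 50 mm and 8.59 degrees, less where a joint would pass 70% of its speed; a pose out of reach is approached as far as the arm can. A call with a gripper value outside its range is refused whole. The fingers move at their own pace and stop on an object; "force" is the grip in N (left out, the last holds). Time passes only in rows, so rows that do not move let the fingers close. It gives the time, the measured TCP pose, the force and the opening at its end, in the units of the state.
- monitor.state(): the state, without advancing time (a new reading comes with each control period).
- vision.read_camera(name): name is "scene" or "top" or "wrist"; returns a dict with "color" (420x560x3 uint8, blue, green, red), "depth" (420x560 float32, m along the optical axis (not along the pixel's ray), 0 where there is no reading), "vertical_fov" (degrees; the focal length in pixels is half the picture's height over the tangent of half this angle, whatever the lens; pixels are square), "cx", "cy" (the principal point, pixels), "cam_to_world" (4x4, takes a point from camera to world coordinates). Camera axes: x right, y down, z forward; pixel columns grow to the right and rows downward; lengths in m; the calibration is good to about 2 mm. The wrist camera is an equidistant fisheye: a pixel r from the principal point sees the ray r / f radians off the axis. A picture is of the moment at which its call begins.
- job_done(): hands the job in, once; it reports no verdict.
The state is a dict: "t": time; "joints": joint angles; "joint_vel": joint speeds; "joint_torque": joint torques, N m; "tcp_pos": TCP position; "tcp_rot": TCP orientation; "force": force on the tool from outside, world axes, zero at the start; "moment": the same for the moment, N m; "grip_width": finger opening in m.
Only numpy, scipy, OpenCV 4.12 (cv2) and the standard library are available. Lean on these libraries where they do the work, as an engineer would, in place of code of your own. Each camera call takes 0.05 s, during which the arm holds its last target. There are 200 camera calls.

## Task

Take the longest of the three support rods from the wooden rack and slide it gently through the holes of both boss heads on the two stands, first one and then the other, so that it bridges the two stands and sticks out at least 20 mm past each boss head. Finish still gripping the rod in place, the gripper not touching the stands, so that a colleague can tighten the thumbscrews; leave the other rods and everything else on the bench where they are.

Things in the scene. Friction and masses are not known exactly. Their poses are not given: they have to be found in the camera images.
- rod_long: longest support rod: plain aluminium, 12 mm thick, 360 long, round ends, about 110 g, level in any one of the rack's three notches, axis 45 above the bench, ends overhanging the rack. Origin: middle of its axis; own x along the rod. Must be gripped well off its middle, outside the rack's boards: about 260 mm from grip to leading tip lets it reach through both boss heads with the gripper clear
- rod_end_1 (a point): the tip of the longest rod at +180 mm along its x, on the axis
- rod_end_2 (a point): the tip of the longest rod at -180 mm along its x, on the axis
- rack: wooden rack, fixed to the bench: base board 190 (x) x 102 (y) x 12 high with two upright notched boards (12 thick, top at 50 mm) at y = -45 and +45 of its frame; rods lie along its y in notches 16 wide and 11 deep at x = -65, 0 and +65. Origin: centre of its underside, z up.
- rod_medium: a bystander, to be left: support rod 12 mm in diameter, 250 mm long, in another notch of the rack; origin its middle, x along the rod
- rod_short: a bystander, to be left: support rod 12 mm in diameter, 180 mm long, in another notch of the rack; origin its middle, x along the rod
- stand_a: stand nearer the rack (robot's left), fixed: base 150 (x) x 90 (y) x 18, upright 12 thick at x=+34, top at 298. Boss head: 34x26x34 bushing block (centre x=0, z=170) with a 16 mm through hole along the stand's y; behind it a clamping block to x=51, both 26 wide in y; thumbscrews stick out 26 more in front (-x) and behind, 15 wide, 28 high. Origin: centre of base underside, z up
- stand_b: the same kind of stand as stand_a, parallel to it and 110 to 150 mm (varies) away from it to its -y side (the robot's right); its hole is exactly in line with that of stand_a
- bore_a (a point): middle of the hole in the boss head of stand_a, on the hole's axis, 13 mm from either face, 170 mm above the bench; axis along y of stand_a
- bore_b (a point): middle of the hole in the boss head of stand_b, likewise; the line from bore_a to bore_b is the line of the cross-bar
- beaker: bystander: glass beaker, 68 in diameter, 90 high, upright, origin under its centre
- mass_disc: bystander: brass disc weight, 38 in diameter, 10 high, lying flat between rack and stands, origin under its centre
- hook_mass: bystander: brass mass, 36 in diameter, 60 high, upright, origin under its centre
- wash_bottle: bystander: white plastic bottle, 60 in diameter, 160 high, upright, origin under its centre
- petri_dish: bystander: clear petri dish, 94 in diameter, 15 high, origin under its centre
- clamp: bystander: extension clamp lying flat, about 260 x 80 x 32 high, from 90 behind its origin to 175 ahead of it along its x
- slide_box: bystander: wooden slide box 85 x 160 x 35 high, origin under its centre
Not all that is in view belongs to the job. What is shaped like the rack but blue or turquoise is not meant.

How it is judged:
By the outcome, as a careful person would: the job done as asked, in the order asked, and still so for the second after the job is handed in, while the arm keeps its last pose, push and grip.
It also fails if it takes over 48 s, if anything falls off the work surface, if the arm or the gripper's body presses on something with over 40 N, if the wrist force passes 120 N, or if a joint passes its speed limit or range.

## Working session

There is one attempt and no reset: what is moved stays moved. The work goes in short steps, Python scripts to look and compute and a tool call to move; the robot and the scene stay as the last step left them, time stands still between calls to the robot, and variables do not carry over. Pictures are saved under pics/ and viewed, on a budget of 10 in all, crops included, one or two more only if the job needs it, and the job is handed in when it is done.

Besides the shell and the picture viewer there is one more tool, called as name(argument=value, ...), one argument or row to a line, values as JSON. carry_out: Moves the arm, as the interface text tells. Its arguments: {"type":"object","properties":{"commands":{"type":"array","items":{"type":"object","properties":{"travel":{"type":"array","items":{"type":"number"}},"twist":{"type":"array","items":{"type":"number"}},"hand":{"type":"number"}}}},"force":{"type":"number"}},"required":["commands"]}

```bash
mkdir -p pics; ls; cat > h.py <<'E'
import numpy as np, cv2
from workcell import monitor, vision, arm
def grab(n):
    c=vision.read_camera(n); np.savez('last_'+n,**{k:np.array(v) for k,v in c.items()}); return c
def cloud(c):
    d=c['depth']; f=d.shape[0]/2/np.tan(np.radians(c['vertical_fov'])/2)
    v,u=np.mgrid[:d.shape[0],:d.shape[1]]
    P=np.stack([(u-c['cx'])/f*d,(v-c['cy'])/f*d,d],-1)
    M=np.array(c['cam_to_world']); return P@M[:3,:3].T+M[:3,3]
def load(n): 
    z=np.load('last_%s.npz'%n); return {k:z[k] for k in z}
E
python3 - <<'E'
from h import *
a=grab('top');b=grab('scene')
cv2.imwrite('pics/top.png',a['color']);cv2.imwrite('pics/scene.png',b['color'])
print(a['cam_to_world'],b['cam_to_world'],monitor.state(),[x for x in dir(arm) if x[0]!='_'])
E
```

```text
pics
[[ 1.82528524e-03 -9.95479951e-01  9.49543836e-02  3.82985297e-01]
 [-9.99990422e-01 -1.43930107e-03  4.13327306e-03  1.37997698e-02]
 [-3.97792252e-03 -9.49610185e-02 -9.95473044e-01  1.56749947e+00]
 [ 0.00000000e+00  0.00000000e+00  0.00000000e+00  1.00000000e+00]] [[-0.593802    0.51304737 -0.61982383  1.19771281]
 [ 0.80457222  0.38619301 -0.45113025  0.53419933]
 [ 0.00792045 -0.76657508 -0.64210585  0.84138615]
 [ 0.          0.          0.          1.        ]] {'t': 0.1, 'joints': array([-1.00532880e+00,  4.07601485e-02,  8.39292551e-02, -3.89563355e-04,
       -1.61552268e+00, -3.33692754e-01]), 'joint_vel': array([-0.00036249, -0.00207456,  0.00145547,  0.00235862,  0.00144854,
        0.00031164]), 'joint_torque': array([-5.20086876e-03, -3.69344974e+01,  3.48281479e+01,  6.95187405e+00,
       -4.60597759e-03, -2.14798411e-05]), 'tcp_pos': array([ 0.13782555, -0.58368343,  0.24938785]), 'tcp_rot': array([-1.63122674e-04, -1.15636633e-01,  9.93291259e-01,  7.85818210e-04]), 'force': array([ 0.23244733, -0.5201681 , -0.29373611]), 'moment': array([0.00549574, 0.00099207, 0.06483332]), 'grip_width': 0.08519561796488881} ['IKError', 'tip_reach']
```

View pics/top.png

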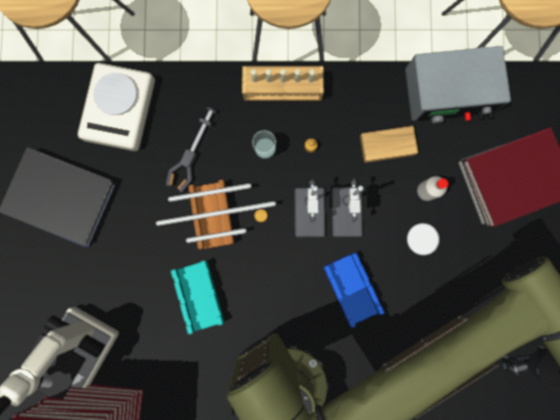

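View pics/scene.png

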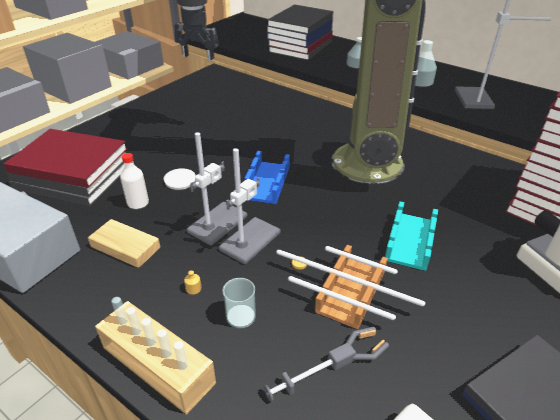

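The top view shows the longest rod in the middle notch, from (157,223) to (275,204). Stand A is near (312,195), stand B near (355,195), and the disc at (261,215). The blue and turquoise racks are decoys.

```bash
cat > m.py <<'E'
from h import *
for n in('top','scene'):
    c=load(n);P=cloud(c);g=c['color'].astype(int)
    ok=c['depth']>0
    x,y,z=P[...,0],P[...,1],P[...,2]
    # bench
    b=ok&(abs(z)<.02)&(x>.3)&(x<.7)&(abs(y)<.4); print(n,'bench z',np.median(z[b]), 'fov',c['vertical_fov'])
    m=ok&(z>.03)&(z<.07)&(g.min(-1)>120)&(x>.3)&(x<.65)&(y>0)&(y<.45)
    k,lab,st,ce=cv2.connectedComponentsWithStats(m.astype(np.uint8))
    for i in range(1,k):
        if st[i,4]<40: continue
        Q=P[lab==i]; q0=np.median(Q,0); u,s,vt=np.linalg.svd(Q-Q.mean(0),full_matrices=False)
        t=(Q-Q.mean(0))@vt[0]; print('rod',st[i,4],Q.mean(0).round(4),vt[0].round(4),'ends',(Q.mean(0)+vt[0]*t.min()).round(4),(Q.mean(0)+vt[0]*t.max()).round(4),'len',np.ptp(t).round(4))
    m=ok&(z>.14)&(z<.2)&(x>.3)&(x<.65)&(abs(y)<.3)
    k,lab,st,ce=cv2.connectedComponentsWithStats(m.astype(np.uint8))
    for i in range(1,k):
        if st[i,4]<30: continue
        Q=P[lab==i]; print('boss',st[i].tolist(),np.percentile(Q,[2,50,98],axis=0).round(4).tolist())
    m=ok&(z>.012)&(z<.024)&(x>.3)&(x<.65)&(y<.1)&(y>-.25)
    k,lab,st,ce=cv2.connectedComponentsWithStats(m.astype(np.uint8))
    for i in range(1,k):
        if st[i,4]<150: continue
        Q=P[lab==i][:,:2]; print('base',st[i,4],cv2.minAreaRect((Q*1000).astype(np.float32)))
E
python3 m.py
```

```text
top bench z 0.0007624265809844655 fov 44.47162886000604
rod 335 [0.5751 0.2366 0.0497] [-0.1679  0.9858 -0.0028] ends [0.5957 0.1159 0.05  ] [0.5545 0.3575 0.0494] len 0.245
rod 473 [0.5125 0.218  0.0495] [-1.691e-01  9.856e-01 -6.000e-04] ends [0.5428 0.0415 0.0496] [0.4828 0.3916 0.0494] len 0.3553
rod 240 [0.4469 0.2167 0.0494] [-0.1709  0.9853  0.0027] ends [0.462  0.1299 0.0492] [0.432  0.3026 0.0497] len 0.1753
boss [308, 179, 10, 43, 282] [[0.4853, -0.075, 0.1679], [0.5304, -0.0616, 0.1842], [0.5898, -0.0503, 0.1926]]
boss [349, 178, 11, 44, 303] [[0.4848, -0.1889, 0.1627], [0.5309, -0.1744, 0.1836], [0.5903, -0.1635, 0.1916]]
base 1032 ((520.3941650390625, -62.967952728271484), (149.7899932861328, 88.48612213134766), 0.0037651655729860067)
base 957 ((521.7586669921875, -176.24020385742188), (147.64869689941406, 89.40082550048828), 1.283018708229065)
base 296 ((331.5493469238281, -172.5699462890625), (96.85004425048828, 76.08395385742188), 24.02435874938965)
scene bench z 0.0007356941814484763 fov 47.94111549975272
rod 371 [0.4476 0.2196 0.0486] [-0.1695  0.9855 -0.0021] ends [0.4631 0.1292 0.0488] [0.4327 0.3058 0.0484] len 0.1792
rod 815 [0.5116 0.2288 0.0485] [-0.1696  0.9855 -0.0011] ends [0.5437 0.0426 0.0487] [0.483  0.3952 0.0483] len 0.3579
rod 615 [0.575  0.2436 0.0487] [-0.169   0.9856 -0.0021] ends [0.5968 0.1163 0.049 ] [0.5549 0.3606 0.0485] len 0.2479
boss [190, 161, 35, 31, 530] [[0.4827, -0.1862, 0.1467], [0.5426, -0.1688, 0.1776], [0.5923, -0.1608, 0.1945]]
boss [226, 177, 34, 33, 537] [[0.483, -0.0722, 0.1459], [0.5419, -0.0559, 0.1783], [0.5912, -0.0479, 0.1924]]
base 194 ((328.9889831542969, -150.60833740234375), (86.39411926269531, 71.5394058227539), 21.882238388061523)
base 1036 ((520.224609375, -174.38912963867188), (151.0966339111328, 91.01850891113281), 0.769279420375824)
base 1259 ((517.4116821289062, -61.242210388183594), (91.4700698852539, 153.06475830078125), 89.93183135986328)
```

Both cameras agree to about 2 mm, except that each sees only part of the rod's length. Rod middle is about (0.513, 0.218), pointing along (0.169, -0.986). The bores are at about (0.520, -0.062) and (0.521, -0.175), both at z 0.170. First I retract, lift and swing over to the rack.

carry_out(
  commands=[
    {"travel": [0, 0.043, -0.025], "twist": [0, 0, 0], "hand": 0.5},
    {"travel": [0, 0.043, -0.025], "twist": [0, 0, 0], "hand": 0.5},
    {"travel": [0, 0.043, -0.025], "twist": [0, 0, 0], "hand": 0.5},
    {"travel": [0, 0.043, -0.025], "twist": [0, 0, 0], "hand": 0.5},
    {"travel": [-0.045, 0.0024, 0], "twist": [0, 0, -6], "hand": 0.5},
    {"travel": [-0.045, 0.0024, 0], "twist": [0, 0, -6], "hand": 0.5},
    {"travel": [-0.045, 0.0024, 0], "twist": [0, 0, -6], "hand": 0.5},
    {"travel": [-0.045, 0.0024, 0], "twist": [0, 0, -6], "hand": 0.5},
    {"travel": [-0.045, 0.0024, 0], "twist": [0, 0, -6], "hand": 0.5},
    {"travel": [-0.045, 0.0024, 0], "twist": [0, 0, -6], "hand": 0.5},
  ],
)

```text
t: 1.1
tcp_pos: [0.3268, -0.2767, 0.3497]
tcp_rot: [-0.0, -0.419, 0.908, 0.0]
force: [0.2, 0.2, -0.2]
grip_width: 0.0429
```

carry_out(
  commands=[
    {"travel": [-0.045, 0.0024, 0], "twist": [0, 0, -6], "hand": 0.5},
    {"travel": [-0.045, 0.0024, 0], "twist": [0, 0, -6], "hand": 0.5},
    {"travel": [-0.045, 0.0024, 0], "twist": [0, 0, -6], "hand": 0.5},
    {"travel": [-0.045, 0.0024, 0], "twist": [0, 0, -6], "hand": 0.5},
    {"travel": [-0.045, 0.0024, 0], "twist": [0, 0, -6], "hand": 0.5},
    {"travel": [-0.045, 0.0024, 0], "twist": [0, 0, -6], "hand": 0.5},
    {"travel": [-0.045, 0.0024, 0], "twist": [0, 0, -6], "hand": 0.5},
    {"travel": [-0.045, 0.0024, 0], "twist": [0, 0, -6], "hand": 0.5},
    {"travel": [-0.045, 0.0024, 0], "twist": [0, 0, -6], "hand": 0.5},
    {"travel": [-0.045, 0.0024, 0], "twist": [0, 0, -6], "hand": 0.5},
  ],
)

```text
t: 2.1
tcp_pos: [0.4046, 0.1468, 0.3497]
tcp_rot: [0.0, 0.817, -0.577, -0.0]
force: [1.6, 0.5, -0.4]
grip_width: 0.043
```

```bash
cat >> h.py <<'E'
from scipy.spatial.transform import Rotation as Rn
def Rtool(s=None):
    q=(s or monitor.state())['tcp_rot']; return Rn.from_quat([q[1],q[2],q[3],q[0]])
def go(p,xaz=None):
    """local travel (present tool axes) and twist to reach p with tool straight down, tool x at azimuth xaz (deg)"""
    s=monitor.state(); R=Rtool(s); 
    print('t',s['t'],'pos',s['tcp_pos'].round(4),'F',s['force'].round(1),'M',s['moment'].round(2),'w',round(s['grip_width'],4),'q',s['joints'].round(2))
    print('x-axis',R.as_matrix()[:,0].round(4),'z',R.as_matrix()[:,2].round(4))
    print('travel',(R.inv().apply(np.array(p)-s['tcp_pos'])).round(4))
    if xaz is not None:
        a=np.radians(xaz); x=np.array([np.cos(a),np.sin(a),0]); z=np.array([0,0,-1.]); T=Rn.from_matrix(np.c_[x,np.cross(z,x),z])
        print('twist',np.degrees((R.inv()*T).as_rotvec()).round(2)); print('travel in target axes',T.inv().apply(np.array(p)-s['tcp_pos']).round(4))
E
python3 - <<'E'
from h import *
go([.4995,.297,.18],99.74)
E
```

```text
t 2.1 pos [0.4046 0.1468 0.3497] F [ 1.6  0.5 -0.4] M [ 0.06 -0.16 -0.02] w 0.043 q [ 0.82 -0.38 -0.1  -0.   -1.85 -0.48]
x-axis [ 3.343e-01 -9.425e-01  1.000e-04] z [-9.e-04 -4.e-04 -1.e+00]
travel [-0.1099 -0.1398  0.1696]
twist [ 1.0000e-02  8.0000e-02 -1.7021e+02]
travel in target axes [0.132  0.1189 0.1697]
```

carry_out(
  commands=[
    {"travel": [0, 0, 0], "twist": [0, 0, 4.9], "hand": 0.5},
    {"travel": [0, 0, 0], "twist": [0, 0, 4.9], "hand": 0.5},
    {"travel": [-0.022, -0.0198, 0.028], "twist": [0, 0, 0], "hand": 0.5},
    {"travel": [-0.022, -0.0198, 0.028], "twist": [0, 0, 0], "hand": 0.5},
    {"travel": [-0.022, -0.0198, 0.028], "twist": [0, 0, 0], "hand": 0.5},
    {"travel": [-0.022, -0.0198, 0.028], "twist": [0, 0, 0], "hand": 0.5},
    {"travel": [-0.022, -0.0198, 0.028], "twist": [0, 0, 0], "hand": 0.5},
    {"travel": [-0.022, -0.0198, 0.028], "twist": [0, 0, 0], "hand": 0.5},
    {"travel": [0, 0, 0], "twist": [0, 0, 0], "hand": 0.5},
  ],
)

```text
t: 3.0
tcp_pos: [0.4995, 0.2954, 0.1748]
tcp_rot: [0.005, 0.763, -0.646, -0.001]
force: [-0.9, -1.2, -0.6]
grip_width: 0.0427
```

```bash
python3 - <<'E'
from h import *
c=grab('wrist'); cv2.imwrite('pics/w1.png',c['color']); print(c['cam_to_world'],c['vertical_fov'],c['cx'],c['cy'])
go([.4995,.297,.045],-80.26)
E
```

```text
[[-0.9863736  -0.15317899 -0.0600276   0.51368447]
 [-0.16424101  0.93808458  0.30499542  0.2148535 ]
 [ 0.00959208  0.31069843 -0.95046014  0.29910721]
 [ 0.          0.          0.          1.        ]] 65.70646984690485 276.65864579082427 218.6191608799332
t 3.05 pos [0.4999 0.2947 0.1781] F [0.6 0.2 0.5] M [-0.01  0.01  0.07] w 0.0429 q [ 0.88 -0.   -0.09 -0.   -1.49 -0.71]
x-axis [ 0.1652 -0.9863  0.004 ] z [-0.0054 -0.005  -1.    ]
travel [-0.0029 -0.0008  0.1331]
twist [ 0.35 -0.23 -0.23]
travel in target axes [-0.0024  0.      0.1331]
```

View pics/w1.png

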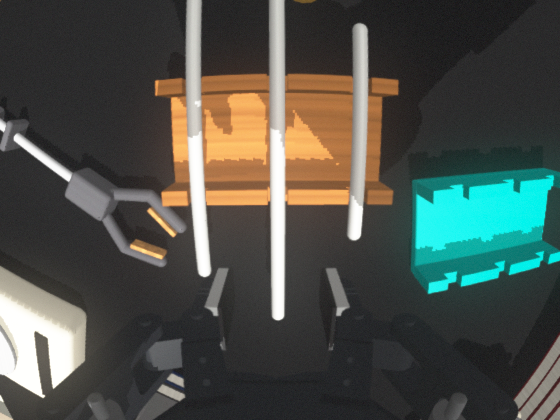

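The wrist view shows the rod midway between the fingers, with its rear tip at (278,318) and the neighbouring rods clear. I'll refine the rod line with the fisheye depth.

```bash
cat >> h.py <<'E'
def wcloud(c):
    d=c['depth']; f=d.shape[0]/2/np.tan(np.radians(float(c['vertical_fov']))/2)
    v,u=np.mgrid[:d.shape[0],:d.shape[1]]; a=u-c['cx'];b=v-c['cy']; r=np.hypot(a,b)+1e-9; k=np.tan(r/f)/r*d
    M=np.array(c['cam_to_world']); return np.stack([a*k,b*k,d],-1)@M[:3,:3].T+M[:3,3]
E
python3 - <<'E'
from h import *
c=load('wrist');P=wcloud(c);g=c['color']
z=P[...,2]; m=(c['depth']>0)&(z>.03)&(z<.07)&(g.min(-1)>110)
m[:, :255]=0; m[:,300:]=0
Q=P[m];a=np.array([.513,.218]);d=np.array([.169,-.9856]);n=np.array([d[1],-d[0]])
t=(Q[:,:2]-a)@d;o=(Q[:,:2]-a)@n
print(len(Q),t.min(),t.max())
for lo in np.arange(-.19,.19,.03):
    s=(t>lo)&(t<lo+.03)
    if s.sum()>20: print(round(lo,3),s.sum(),'off',np.percentile(o[s],[2,50,98]).round(4),'z',np.percentile(Q[s,2],[5,50,98]).round(4))
go([.4995,.297,.045],-80.26)
E
```

```text
4649 -0.17765414969473983 0.0980532340141729
-0.19 173 off [-0.0037  0.0017  0.0073] z [0.0478 0.0503 0.052 ]
-0.16 376 off [-0.0036  0.0018  0.0072] z [0.0476 0.0505 0.0522]
-0.13 439 off [-0.0032  0.002   0.008 ] z [0.0468 0.0504 0.0522]
-0.1 493 off [-0.003   0.0021  0.0079] z [0.0468 0.0503 0.0522]
-0.07 572 off [-0.0033  0.0023  0.0089] z [0.0465 0.0502 0.0523]
-0.04 573 off [-0.0031  0.0024  0.0078] z [0.0473 0.0503 0.0522]
-0.01 604 off [-0.0029  0.0025  0.0079] z [0.0475 0.0504 0.0521]
0.02 576 off [-0.0026  0.0026  0.008 ] z [0.0478 0.0504 0.0522]
0.05 547 off [-0.0032  0.0027  0.008 ] z [0.0477 0.0504 0.0525]
0.08 296 off [-0.0032  0.0022  0.0083] z [0.0467 0.0502 0.0524]
t 3.05 pos [0.4999 0.2947 0.1781] F [0.6 0.2 0.5] M [-0.01  0.01  0.07] w 0.0429 q [ 0.88 -0.   -0.09 -0.   -1.49 -0.71]
x-axis [ 0.1652 -0.9863  0.004 ] z [-0.0054 -0.005  -1.    ]
travel [-0.0029 -0.0008  0.1331]
twist [ 0.35 -0.23 -0.23]
travel in target axes [-0.0024  0.      0.1331]
```

carry_out(
  commands=[
    {"travel": [-0.0025, 0.001, 0.034], "twist": [0, 0, 0], "hand": 0.5},
    {"travel": [0, 0, 0.034], "twist": [0, 0, 0], "hand": 0.5},
    {"travel": [0, 0, 0.034], "twist": [0, 0, 0], "hand": 0.5},
    {"travel": [0, 0, 0.02], "twist": [0, 0, 0], "hand": 0.5},
    {"travel": [0, 0, 0.011], "twist": [0, 0, 0], "hand": 0.5},
    {"travel": [0, 0, 0], "twist": [0, 0, 0], "hand": 0.5},
    {"travel": [0, 0, 0], "twist": [0, 0, 0], "hand": 0.5},
  ],
)

```text
t: 3.75
tcp_pos: [0.5001, 0.2974, 0.0513]
tcp_rot: [-0.001, 0.763, -0.646, 0.0]
force: [0.2, 0.1, -0.3]
grip_width: 0.0428
```

```bash
python3 - <<'E'
from h import *
go([.4990,.297,.045],-80.26)
E
```

```text
t 3.75 pos [0.5001 0.2974 0.0513] F [ 0.2  0.1 -0.3] M [0.03 0.   0.02] w 0.0428 q [ 0.88  0.06 -0.26  0.   -1.25 -0.72]
x-axis [ 0.1649 -0.9863 -0.0011] z [ 0.0022  0.0015 -1.    ]
travel [0.0002 0.0012 0.0063]
twist [-0.14  0.06 -0.25]
travel in target axes [0.0002 0.0012 0.0063]
```

carry_out(
  commands=[
    {"travel": [0, 0.0012, 0.006], "twist": [0, 0, 0], "hand": 0.5},
    {"travel": [0, 0, 0], "twist": [0, 0, 0], "hand": 0.1},
    {"travel": [0, 0, 0], "twist": [0, 0, 0], "hand": 0},
    {"travel": [0, 0, 0], "twist": [0, 0, 0], "hand": 0},
    {"travel": [0, 0, 0], "twist": [0, 0, 0], "hand": 0},
    {"travel": [0, 0, 0], "twist": [0, 0, 0], "hand": 0},
    {"travel": [0, 0, 0], "twist": [0, 0, 0], "hand": 0},
  ],
  force=60,
)

```text
t: 4.45
tcp_pos: [0.4983, 0.2969, 0.0438]
tcp_rot: [-0.0, 0.763, -0.646, 0.0]
force: [-1.3, -0.2, 2.3]
grip_width: 0.0101
```

```bash
python3 - <<'E'
from h import *
go([.4990,.297,.045],-80.26)
E
```

```text
t 4.45 pos [0.4983 0.2969 0.0438] F [-1.3 -0.2  2.3] M [-0.05  0.45 -0.05] w 0.0101 q [ 0.88  0.06 -0.27  0.   -1.23 -0.72]
x-axis [ 1.648e-01 -9.863e-01 -3.000e-04] z [ 4.e-04  4.e-04 -1.e+00]
travel [ 0.0001 -0.0007 -0.0012]
twist [-0.03  0.02 -0.25]
travel in target axes [ 0.0001 -0.0007 -0.0012]
```

carry_out(
  commands=[
    {"travel": [0, 0, -0.01], "twist": [0, 0, 0], "hand": 0},
    {"travel": [0, 0, -0.02], "twist": [0, 0, 0], "hand": 0},
    {"travel": [0, 0, -0.03], "twist": [0, 0, 0], "hand": 0},
    {"travel": [0, 0, -0.03], "twist": [0, 0, 0], "hand": 0},
    {"travel": [0, 0, -0.025], "twist": [0, 0, 0], "hand": 0},
    {"travel": [0, 0, -0.011], "twist": [0, 0, 0], "hand": 0},
    {"travel": [0, 0, 0], "twist": [0, 0, 4.7], "hand": 0},
    {"travel": [0, 0, 0], "twist": [0, 0, 4.7], "hand": 0},
    {"travel": [0, 0, 0], "twist": [0, 0, 0], "hand": 0},
  ],
)

```text
t: 5.35
tcp_pos: [0.4978, 0.2967, 0.1683]
tcp_rot: [0.001, 0.707, -0.707, -0.0]
force: [-0.4, -0.1, -1.0]
grip_width: 0.0098
```

```bash
cat > rod.py <<'E'
from h import *
def show(tag,pic=None):
    s=monitor.state(); T=Rtool(s); p=s['tcp_pos']
    for n in('top','scene'):
        c=grab(n);P=cloud(c);g=c['color']
        if pic==n: cv2.imwrite('pics/%s.png'%tag,g)
        L=(P-p)@T.as_matrix()  # tool coordinates
        m=(c['depth']>0)&(abs(L[...,1])<.02)&(abs(L[...,2])<.02)&(L[...,0]>.06)&(L[...,0]<.3)&(g.min(-1)>90)
        Q=P[m]; 
        if len(Q)<30: print(n,'few'); continue
        t=L[m][:,0]; print(n,len(Q),'t',t.min().round(4),t.max().round(4))
        print('  x(y) fit',np.polyfit(Q[:,1]-p[1],Q[:,0],1).round(4),' z(y) fit',np.polyfit(Q[:,1]-p[1],Q[:,2],1).round(4), 'tip y',Q[:,1].min().round(4))
    c=grab('wrist');P=wcloud(c);g=c['color']
    if pic=='wrist': cv2.imwrite('pics/%s.png'%tag,g)
    L=(P-p)@T.as_matrix(); m=(c['depth']>0)&(abs(L[...,1])<.02)&(abs(L[...,2])<.02)&(L[...,0]>.05)&(L[...,0]<.3)&(g.min(-1)>90)
    Q=P[m]; print('wrist',len(Q),L[m][:,0].max(),'x(y)',np.polyfit(Q[:,1]-p[1],Q[:,0],1).round(4),'z(y)',np.polyfit(Q[:,1]-p[1],Q[:,2],1).round(4),'tip y',Q[:,1].min().round(4))
E
python3 - <<'E'
from rod import *
show('l1','wrist')
go([.5203,.23,.170],-90)
E
```

```text
top 317 t 0.0613 0.2603
  x(y) fit [0.0065 0.5008]  z(y) fit [0.022  0.1758] tip y 0.0364
scene 449 t 0.0602 0.2573
  x(y) fit [-0.0013  0.5004]  z(y) fit [0.0109 0.1726] tip y 0.0393
wrist 6374 0.12748944351439623 x(y) [0.0015 0.4979] z(y) [0.0122 0.1747] tip y 0.1692
t 5.5 pos [0.4979 0.2967 0.1686] F [-0.5 -0.3 -1.9] M [ 0.13 -0.02 -0.01] w 0.01 q [ 0.88 -0.01 -0.11 -0.   -1.47 -0.88]
x-axis [ 3.3e-03 -1.0e+00  5.0e-04] z [-9.e-04 -5.e-04 -1.e+00]
travel [ 0.0667 -0.0221 -0.0013]
twist [ 0.05 -0.03  0.19]
travel in target axes [ 0.0667 -0.0224 -0.0014]
```

View pics/l1.png

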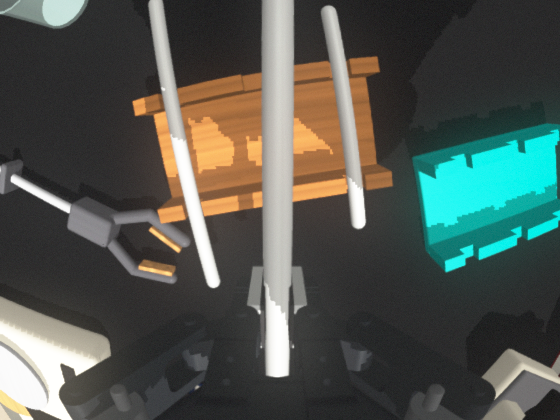

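The wrist view shows the rod held firmly along the tool's x axis (columns 262-293), and the other two rods are still in the rack. Next I approach bore A, stopping about 20 mm short.

carry_out(
  commands=[
    {"travel": [0.012, -0.0055, -0.0003], "twist": [0, 0, 0.2], "hand": 0},
    {"travel": [0.016, -0.0055, -0.0003], "twist": [0, 0, 0], "hand": 0},
    {"travel": [0.016, -0.0055, -0.0003], "twist": [0, 0, 0], "hand": 0},
    {"travel": [0.012, -0.0055, -0.0003], "twist": [0, 0, 0], "hand": 0},
    {"travel": [0.006, 0, 0], "twist": [0, 0, 0], "hand": 0},
    {"travel": [0, 0, 0], "twist": [0, 0, 0], "hand": 0},
    {"travel": [0, 0, 0], "twist": [0, 0, 0], "hand": 0},
    {"travel": [0, 0, 0], "twist": [0, 0, 0], "hand": 0},
  ],
)

```text
t: 6.3
tcp_pos: [0.5199, 0.2352, 0.1705]
tcp_rot: [0.0, -0.707, 0.708, 0.0]
force: [0.6, -0.3, -1.8]
grip_width: 0.0101
```

```bash
python3 - <<'E'
from rod import *
show('l2')
go([.5203,.235,.170],-90)
a=cv2.resize(load('top')['color'][160:230,250:390],None,fx=5.5,fy=5.5,interpolation=cv2.INTER_CUBIC)[:290]
b=cv2.resize(load('scene')['color'][140:250,175:330],None,fx=5,fy=5,interpolation=cv2.INTER_CUBIC)
cv2.imwrite('pics/c2a.png',a);cv2.imwrite('pics/c2b.png',b)
# boss block top faces & sides
for n in('top','scene'):
    c=load(n);P=cloud(c)
    for y0 in(-.062,-.175):
        m=(c['depth']>0)&(abs(P[...,0]-.515)<.022)&(abs(P[...,1]-y0)<.02)&(P[...,2]>.13)&(P[...,2]<.2)
        Q=P[m]; print(n,y0,len(Q),np.percentile(Q,[3,25,50,75,97],axis=0).round(4).T.tolist())
E
```

```text
top 405 t 0.0625 0.3
  x(y) fit [0.0108 0.5232]  z(y) fit [-0.0295  0.1705] tip y -0.0648
scene 606 t 0.0603 0.3
  x(y) fit [0.0141 0.524 ]  z(y) fit [-0.0095  0.172 ] tip y -0.0648
wrist 6364 0.12708698204718655 x(y) [0.0057 0.5198] z(y) [0.0138 0.1767] tip y 0.1081
t 6.45 pos [0.5199 0.2352 0.1704] F [-0.2  0.3 -2.2] M [ 0.08 -0.02 -0.  ] w 0.0098 q [ 0.78 -0.03 -0.13 -0.   -1.47 -0.78]
x-axis [-1.4e-03 -1.0e+00 -1.0e-04] z [-1.e-04  1.e-04 -1.e+00]
travel [ 0.0002 -0.0004  0.0004]
twist [ 0.01  0.   -0.08]
travel in target axes [ 0.0002 -0.0004  0.0004]
top -0.062 144 [[0.4972, 0.5087, 0.517, 0.5278, 0.536], [-0.0747, -0.0691, -0.062, -0.0558, -0.0502], [0.1591, 0.1839, 0.1862, 0.188, 0.1903]]
top -0.175 155 [[0.4953, 0.5088, 0.5178, 0.5279, 0.5361], [-0.1879, -0.1816, -0.1747, -0.1686, -0.1636], [0.1638, 0.1819, 0.1863, 0.1884, 0.1921]]
scene -0.062 221 [[0.5017, 0.5095, 0.5173, 0.5284, 0.535], [-0.0731, -0.0604, -0.052, -0.0498, -0.0479], [0.1552, 0.1666, 0.1841, 0.1873, 0.1893]]
scene -0.175 218 [[0.5023, 0.51, 0.518, 0.5294, 0.5358], [-0.1866, -0.1735, -0.1655, -0.163, -0.1614], [0.1553, 0.1654, 0.1824, 0.187, 0.1891]]
```

View pics/c2b.png

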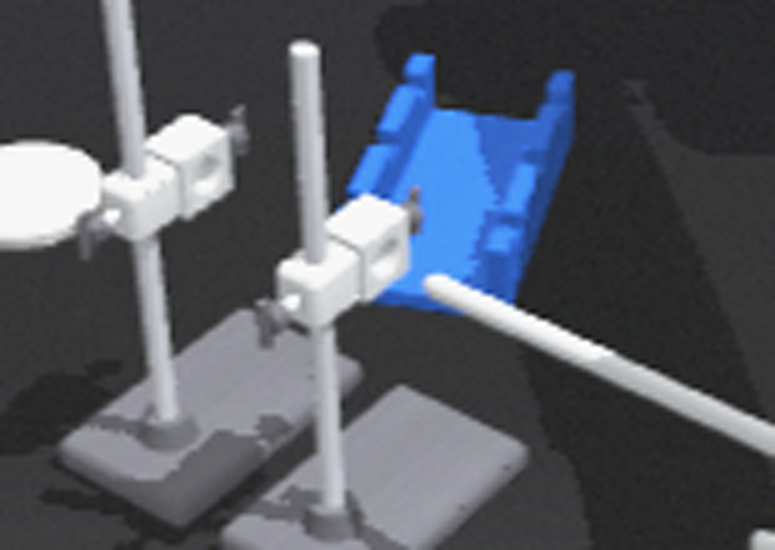

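The crop shows the rod tip at (430,285), roughly in line with hole A (382,258) and hole B (208,172). The fits put the rod's droop at about 0.013 rad, so I pitch it up by about 0.75° and remeasure.

carry_out(
  commands=[
    {"travel": [0, -0.0005, 0], "twist": [0, 0.75, 0], "hand": 0},
    {"travel": [0, 0, 0], "twist": [0, 0, 0], "hand": 0},
    {"travel": [0, 0, 0], "twist": [0, 0, 0], "hand": 0},
    {"travel": [0, 0, 0], "twist": [0, 0, 0], "hand": 0},
  ],
)

```text
t: 6.85
tcp_pos: [0.5205, 0.2348, 0.1704]
tcp_rot: [-0.005, -0.706, 0.708, -0.005]
force: [0.2, 0.4, -1.5]
grip_width: 0.0101
```

```bash
cat > fit.py <<'E'
# Fit rod axis by its silhouette: per image column (top, scene) find rod edges -> centre line; then triangulate the line from top+scene
from h import *
from scipy.optimize import least_squares
def proj(c,X):
    M=np.array(c['cam_to_world']); p=(X-M[:3,3])@M[:3,:3]; f=210/np.tan(np.radians(float(c['vertical_fov']))/2)
    return np.c_[p[:,0]/p[:,2]*f+c['cx'],p[:,1]/p[:,2]*f+c['cy']]
def centres(c,A,B,hw=7,n=60,lo=.05,hi=.95):
    """sub-pixel centre of a bright bar about the line A-B (world)"""
    ts=np.linspace(lo,hi,n); px=proj(c,A+np.outer(ts,B-A)); d=px[-1]-px[0]; d/=np.hypot(*d); nn=np.array([-d[1],d[0]])
    k=np.arange(-hw,hw+.01,.25); g=c['color'].min(-1).astype(np.float32)
    q=px[:,None]+k[None,:,None]*nn; I=cv2.remap(g,q[...,0].astype(np.float32),q[...,1].astype(np.float32),cv2.INTER_LINEAR)
    out=[]
    for i in range(n):
        lo_,hi_=np.percentile(I[i],5),I[i].max(); th=(lo_+hi_)/2; w=np.where(I[i]>th)[0]
        out.append((k[w[0]]+k[w[-1]])/2 if hi_-lo_>50 and np.ptp(k[w])<8 else np.nan)
    return ts,px,nn,np.array(out)
def rodfit(A,B):
    cs=[(n,grab(n)) for n in('top','scene')]; data=[]
    for n,c in cs:
        ts,px,nn,o=centres(c,A,B); ok=~np.isnan(o); o2=o[ok]; med=np.polyfit(ts[ok],o2,1); r=o2-np.polyval(med,ts[ok]); kk=abs(r)<1.
        print(n,ok.sum(),kk.sum(),'px offset',med.round(3)); data.append((c,nn,np.polyval(med,[.1,.9]),proj(c,np.array([A+.1*(B-A),A+.9*(B-A)]))))
    def res(v):
        X=np.array([A+.1*(B-A),A+.9*(B-A)])+np.array([[v[0],0,v[1]],[v[2],0,v[3]]])
        return np.concatenate([((proj(c,X)-p)@nn)-o for c,nn,o,p in data])
    v=least_squares(res,np.zeros(4)).x
    P,Q=A+.1*(B-A)+[v[0],0,v[1]],A+.9*(B-A)+[v[2],0,v[3]]; d=(Q-P)/(Q-P)[1]
    for y in(A[1],B[1],-.062,-.175): print('axis at y',y.__round__(3),(P+d*(y-P[1])).round(4))
    print('slope x,z per -y',-d[0].round(4),-d[2].round(4))
E
python3 - <<'E'
from fit import *
s=monitor.state();p=s['tcp_pos']; go([.5205,.235,.170],-90)
rodfit(np.array([p[0],p[1]-.06,p[2]]),np.array([p[0],p[1]-.255,p[2]]))
E
```

```text
t 6.85 pos [0.5205 0.2348 0.1704] F [ 0.2  0.4 -1.5] M [ 0.14  0.02 -0.03] w 0.0101 q [ 0.78 -0.03 -0.13  0.01 -1.48 -0.78]
x-axis [-0.002  -0.9999  0.0131] z [-2.000e-04 -1.310e-02 -9.999e-01]
travel [-0.0002  0.      0.0004]
twist [ 0.01 -0.75 -0.11]
travel in target axes [-0.0002  0.      0.0004]
top 60 60 px offset [ 0.158 -0.356]
scene 60 60 px offset [0.59  0.565]
axis at y 0.175 [0.5213 0.1748 0.1729]
axis at y -0.02 [ 0.5207 -0.0202  0.1744]
axis at y -0.062 [ 0.5206 -0.062   0.1747]
axis at y -0.175 [ 0.5202 -0.175   0.1755]
slope x,z per -y -0.003 0.0077
```

```bash
python3 - <<'E'
from fit import *
import fit
fit.grab=load
d=np.array([-.169,.9856,0])
for m,h,nm in(([.575,.240,.045],.115,'medium'),([.4472,.218,.045],.08,'short')):
    m=np.array(m); print(nm); rodfit(m+h*d,m-h*d)
s=monitor.state();p=s['tcp_pos'];T=Rtool(s).as_matrix()
c=grab('wrist')
for n in('top','scene','wrist'):
    c=load(n);P=(wcloud if n=='wrist' else cloud)(c)
    for lo in np.arange(.06,.25,.03):
        m=(c['depth']>0)&(abs(P[...,0]-p[0])<.02)&(abs(P[...,2]-p[2])<.02)&(P[...,1]<p[1]-lo)&(P[...,1]>p[1]-lo-.03)&(c['color'].min(-1)>60)
        if m.sum()>20: print(n,lo.round(2),m.sum(),'x',np.percentile(P[m][:,0],[3,50,97]).round(4),'z',np.percentile(P[m][:,2],[3,50,90,97]).round(4))
E
```

```text
medium
top 30 30 px offset [-0.142  0.22 ]
scene 60 60 px offset [-0.254  1.187]
axis at y 0.353 [0.5545 0.3533 0.0476]
axis at y 0.127 [0.5938 0.1267 0.0475]
axis at y -0.062 [ 0.6265 -0.062   0.0475]
axis at y -0.175 [ 0.6461 -0.175   0.0475]
slope x,z per -y 0.1734 -0.0003
short
top 60 60 px offset [-0.044  0.391]
scene 60 60 px offset [-0.203  1.049]
axis at y 0.297 [0.4324 0.2968 0.0471]
axis at y 0.139 [0.4596 0.1392 0.0468]
axis at y -0.062 [ 0.4943 -0.062   0.0463]
axis at y -0.175 [ 0.5137 -0.175   0.046 ]
slope x,z per -y 0.1725 -0.0024
top 0.06 43 x [0.5177 0.5226 0.5261] z [0.17   0.1771 0.1803 0.1822]
top 0.09 44 x [0.5176 0.5219 0.5262] z [0.1716 0.176  0.1796 0.181 ]
top 0.12 44 x [0.5178 0.5219 0.5264] z [0.1702 0.1757 0.1794 0.1815]
top 0.15 44 x [0.5178 0.5219 0.5264] z [0.1713 0.1757 0.1802 0.1819]
top 0.18 44 x [0.5176 0.5218 0.5264] z [0.1715 0.1775 0.1805 0.1826]
top 0.21 43 x [0.5176 0.5229 0.5261] z [0.174  0.1778 0.1814 0.182 ]
top 0.24 28 x [0.5178 0.5218 0.5267] z [0.1711 0.177  0.18   0.1814]
scene 0.06 73 x [0.5166 0.5235 0.5267] z [0.1692 0.176  0.1783 0.1792]
scene 0.09 68 x [0.5181 0.5236 0.5271] z [0.1694 0.1755 0.1784 0.1794]
scene 0.12 69 x [0.5161 0.5235 0.5263] z [0.1692 0.1756 0.1781 0.1787]
scene 0.15 61 x [0.516  0.5229 0.5266] z [0.1699 0.1757 0.1782 0.1784]
scene 0.18 62 x [0.5148 0.5235 0.5266] z [0.1692 0.1755 0.1783 0.1791]
scene 0.21 58 x [0.5171 0.5226 0.5258] z [0.1697 0.1756 0.1786 0.1793]
scene 0.24 32 x [0.5171 0.5229 0.5259] z [0.168  0.1754 0.1793 0.1801]
wrist 0.06 2580 x [0.5145 0.52   0.5255] z [0.1735 0.177  0.1782 0.1786]
wrist 0.09 2506 x [0.5144 0.5199 0.5254] z [0.1734 0.177  0.1782 0.1787]
wrist 0.12 511 x [0.514  0.5199 0.5254] z [0.173  0.1768 0.1783 0.1788]
```

All three depth clouds now show the rod level, to within about 1 mm. Relative to the boss it looks about 0.7 mm too high and too far in +x, so I trim that and creep in while watching the force.

carry_out(
  commands=[
    {"travel": [0, 0.0007, 0.0007], "twist": [0, 0, 0], "hand": 0},
    {"travel": [0.01, 0, 0.0001], "twist": [0, 0, -0.1], "hand": 0},
    {"travel": [0.01, 0, 0.0001], "twist": [0, 0, 0], "hand": 0},
    {"travel": [0.004, 0, 0.0001], "twist": [0, 0, 0], "hand": 0},
    {"travel": [0.004, 0, 0.0001], "twist": [0, 0, 0], "hand": 0},
    {"travel": [0, 0, 0], "twist": [0, 0, 0], "hand": 0},
    {"travel": [0, 0, 0], "twist": [0, 0, 0], "hand": 0},
  ],
)

```text
t: 7.7
tcp_pos: [0.5199, 0.2067, 0.1698]
tcp_rot: [-0.005, -0.707, 0.707, -0.005]
force: [0.2, 0.2, -2.1]
grip_width: 0.0101
```

```bash
python3 - <<'E'
from h import *
go([.5205,.235,.170],-90)
for n in('scene','top'): grab(n)
b=cv2.resize(load('scene')['color'][165:215,205:275],None,fx=8,fy=8,interpolation=cv2.INTER_CUBIC)
a=cv2.resize(load('top')['color'][170:225,275:345],None,fx=8,fy=8,interpolation=cv2.INTER_CUBIC)
cv2.imwrite('pics/c3.png',np.vstack([a[40:240],b]))
E
```

```text
t 7.7 pos [0.5199 0.2067 0.1698] F [ 0.2  0.2 -2.1] M [ 0.22 -0.03  0.04] w 0.0101 q [ 0.74 -0.06 -0.16  0.01 -1.48 -0.74]
x-axis [-6.000e-04 -9.999e-01  1.280e-02] z [ 0.     -0.0128 -0.9999]
travel [-0.0283 -0.0006 -0.0005]
twist [-0.   -0.74 -0.03]
travel in target axes [-0.0283 -0.0006 -0.0002]
```

View pics/c3.png

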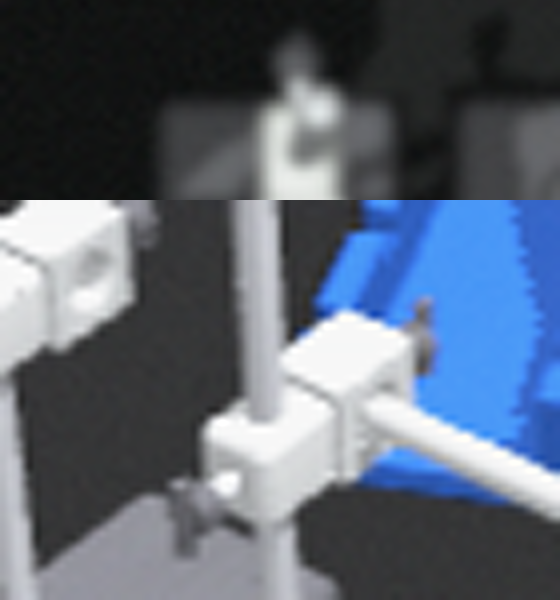

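The crop shows the rod tip at the hole of boss A, at about (375,412) in the crop, centred on its face with no contact force. I continue in small steps.

carry_out(
  commands=[
    {"travel": [0.004, 0, 0.0001], "twist": [0, 0, 0], "hand": 0},
    {"travel": [0.004, 0, 0.0001], "twist": [0, 0, 0], "hand": 0},
    {"travel": [0.004, 0, 0], "twist": [0, 0, 0], "hand": 0},
    {"travel": [0, 0, 0], "twist": [0, 0, 0], "hand": 0},
    {"travel": [0, 0, 0], "twist": [0, 0, 0], "hand": 0},
  ],
)

```text
t: 8.3
tcp_pos: [0.5199, 0.1946, 0.1698]
tcp_rot: [-0.005, -0.707, 0.707, -0.005]
force: [-0.2, -0.5, -1.6]
grip_width: 0.01
```

```bash
python3 - <<'E'
from h import *
go([.5205,.195,.170],-90)
E
```

```text
t 8.3 pos [0.5199 0.1946 0.1698] F [-0.2 -0.5 -1.6] M [0.14 0.04 0.02] w 0.01 q [ 0.73 -0.07 -0.17  0.01 -1.48 -0.73]
x-axis [-6.000e-04 -9.999e-01  1.280e-02] z [ 1.000e-04 -1.280e-02 -9.999e-01]
travel [-0.0004 -0.0006 -0.0002]
twist [-0.   -0.74 -0.04]
travel in target axes [-0.0004 -0.0006 -0.0002]
```

The tip is about 16 mm into boss A with no force. I continue toward boss B.

carry_out(
  commands=[
    {"travel": [0.006, 0, 0.0001], "twist": [0, 0, 0], "hand": 0},
    {"travel": [0.006, 0, 0.0001], "twist": [0, 0, 0], "hand": 0},
    {"travel": [0.006, 0, 0.0001], "twist": [0, 0, 0], "hand": 0},
    {"travel": [0.006, 0, 0.0001], "twist": [0, 0, 0], "hand": 0},
    {"travel": [0.006, 0, 0.0001], "twist": [0, 0, 0], "hand": 0},
    {"travel": [0.006, 0, 0.0001], "twist": [0, 0, 0], "hand": 0},
    {"travel": [0, 0, 0], "twist": [0, 0, 0], "hand": 0},
    {"travel": [0, 0, 0], "twist": [0, 0, 0], "hand": 0},
  ],
)

```text
t: 9.1
tcp_pos: [0.5198, 0.1587, 0.1697]
tcp_rot: [-0.005, -0.707, 0.707, -0.005]
force: [-0.6, 0.0, -1.5]
grip_width: 0.0098
```

```bash
python3 - <<'E'
from h import *
go([.52,.195,.170],-90)
E
```

```text
t 9.1 pos [0.5198 0.1587 0.1697] F [-0.6  0.  -1.5] M [ 0.18 -0.03 -0.01] w 0.0098 q [ 0.67 -0.1  -0.2   0.01 -1.48 -0.67]
x-axis [-6.000e-04 -9.999e-01  1.280e-02] z [ 0.     -0.0128 -0.9999]
travel [-0.0363 -0.0001 -0.0008]
twist [-0.   -0.73 -0.04]
travel in target axes [-0.0363 -0.0002 -0.0003]
```

carry_out(
  commands=[
    {"travel": [0.008, 0, 0.0001], "twist": [0, 0, 0], "hand": 0},
    {"travel": [0.008, 0, 0.0001], "twist": [0, 0, 0], "hand": 0},
    {"travel": [0.008, 0, 0.0001], "twist": [0, 0, 0], "hand": 0},
    {"travel": [0.008, 0, 0.0001], "twist": [0, 0, 0], "hand": 0},
    {"travel": [0.006, 0, 0.0001], "twist": [0, 0, 0], "hand": 0},
    {"travel": [0, 0, 0], "twist": [0, 0, 0], "hand": 0},
    {"travel": [0, 0, 0], "twist": [0, 0, 0], "hand": 0},
  ],
)

```text
t: 9.8
tcp_pos: [0.5199, 0.1206, 0.1697]
tcp_rot: [-0.004, -0.707, 0.707, -0.005]
force: [0.4, -0.8, -0.2]
grip_width: 0.0099
```

```bash
python3 - <<'E'
from h import *
go([.52,.195,.170],-90)
for n in('scene','top'): grab(n)
b=cv2.resize(load('scene')['color'][145:215,180:275],None,fx=8,fy=8,interpolation=cv2.INTER_CUBIC)
cv2.imwrite('pics/c4.png',b)
for n in('top','scene'):
    c=load(n);P=cloud(c)
    for hi in(-.082,-.092,-.102,-.112,-.122,-.132,-.142):
        m=(c['depth']>0)&(abs(P[...,0]-.52)<.02)&(abs(P[...,2]-.17)<.02)&(P[...,1]<hi)&(P[...,1]>hi-.01)
        if m.sum()>8: print(n,hi,m.sum(),'x',np.percentile(P[m][:,0],[3,50,97]).round(4),'z',np.percentile(P[m][:,2],[3,50,90,97]).round(4),P[m][:,1].min().round(4))
E
```

```text
t 9.8 pos [0.5199 0.1206 0.1697] F [ 0.4 -0.8 -0.2] M [0.16 0.02 0.01] w 0.0099 q [ 0.61 -0.13 -0.23  0.01 -1.48 -0.61]
x-axis [-7.000e-04 -9.999e-01  1.280e-02] z [ 1.000e-04 -1.280e-02 -9.999e-01]
travel [-0.0744 -0.0001 -0.0013]
twist [-0.01 -0.73 -0.04]
travel in target axes [-0.0744 -0.0001 -0.0003]
top -0.082 14 x [0.5178 0.5234 0.5263] z [0.1722 0.1763 0.1795 0.1809] -0.0919
top -0.092 13 x [0.5183 0.521  0.5269] z [0.1702 0.1758 0.1786 0.1803] -0.1003
top -0.102 16 x [0.5182 0.522  0.5266] z [0.1728 0.1752 0.178  0.1805] -0.111
top -0.112 19 x [0.5159 0.5208 0.5265] z [0.1702 0.1762 0.1802 0.1821] -0.122
top -0.122 15 x [0.5157 0.5209 0.5268] z [0.1671 0.175  0.1777 0.1786] -0.1307
top -0.132 12 x [0.5166 0.5209 0.5267] z [0.1695 0.1736 0.1776 0.1786] -0.1386
scene -0.092 11 x [0.5184 0.524  0.5257] z [0.1696 0.1753 0.1774 0.1777] -0.1014
scene -0.102 16 x [0.519  0.5229 0.5254] z [0.1677 0.1748 0.1783 0.1797] -0.1115
scene -0.112 16 x [0.5179 0.523  0.5262] z [0.1715 0.1757 0.1782 0.179 ] -0.1218
scene -0.122 16 x [0.5167 0.5217 0.525 ] z [0.168  0.1756 0.1777 0.1779] -0.1311
```

View pics/c4.png

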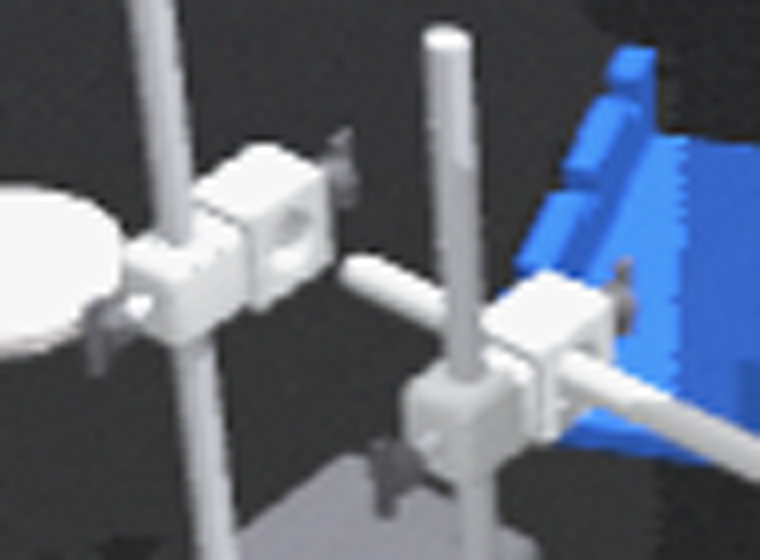

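The crop shows the rod through A with its tip at (350,270). Extrapolated, the axis passes about (293,244), which is the centre of hole B's face. Proceeding gently.

carry_out(
  commands=[
    {"travel": [0.007, 0, 0.0001], "twist": [0, 0, 0], "hand": 0},
    {"travel": [0.006, 0, 0.0001], "twist": [0, 0, 0], "hand": 0},
    {"travel": [0.004, 0, 0.0001], "twist": [0, 0, 0], "hand": 0},
    {"travel": [0.004, 0, 0], "twist": [0, 0, 0], "hand": 0},
    {"travel": [0.003, 0, 0], "twist": [0, 0, 0], "hand": 0},
    {"travel": [0.003, 0, 0.0001], "twist": [0, 0, 0], "hand": 0},
    {"travel": [0, 0, 0], "twist": [0, 0, 0], "hand": 0},
  ],
)

```text
t: 10.6
tcp_pos: [0.5198, 0.0934, 0.1696]
tcp_rot: [-0.005, -0.707, 0.707, -0.005]
force: [0.7, -0.2, -1.8]
grip_width: 0.0103
```

carry_out(
  commands=[
    {"travel": [0.003, 0, 0], "twist": [0, 0, 0], "hand": 0},
    {"travel": [0.003, 0, 0], "twist": [0, 0, 0], "hand": 0},
    {"travel": [0.003, 0, 0.0001], "twist": [0, 0, 0], "hand": 0},
    {"travel": [0, 0, 0], "twist": [0, 0, 0], "hand": 0},
  ],
)

```text
t: 11.0
tcp_pos: [0.5198, 0.0844, 0.1696]
tcp_rot: [-0.005, -0.707, 0.707, -0.005]
force: [1.1, 0.5, -1.4]
grip_width: 0.0101
```

```bash
python3 - <<'E'
from h import *
go([.52,.045,.170],-90)
E
```

```text
t 11.0 pos [0.5198 0.0844 0.1696] F [ 1.1  0.5 -1.4] M [ 0.19  0.03 -0.01] w 0.0101 q [ 0.55 -0.15 -0.25  0.01 -1.48 -0.55]
x-axis [-6.000e-04 -9.999e-01  1.300e-02] z [-0.     -0.013  -0.9999]
travel [ 0.0394 -0.0002  0.0001]
twist [ 0.   -0.75 -0.04]
travel in target axes [ 0.0394 -0.0002 -0.0004]
```

The tip is about 13 mm into B, with force still near zero. I go the remaining 42 mm.

carry_out(
  commands=[
    {"travel": [0.006, 0, 0.0001], "twist": [0, 0, 0], "hand": 0},
    {"travel": [0.006, 0, 0.0001], "twist": [0, 0, 0], "hand": 0},
    {"travel": [0.006, 0, 0.0001], "twist": [0, 0, 0], "hand": 0},
    {"travel": [0.006, 0, 0.0001], "twist": [0, 0, 0], "hand": 0},
    {"travel": [0.006, 0, 0.0001], "twist": [0, 0, 0], "hand": 0},
    {"travel": [0.006, 0, 0], "twist": [0, 0, 0], "hand": 0},
    {"travel": [0.006, 0, 0], "twist": [0, 0, 0], "hand": 0},
    {"travel": [0, 0, 0], "twist": [0, 0, 0], "hand": 0},
    {"travel": [0, 0, 0], "twist": [0, 0, 0], "hand": 0},
  ],
)

```text
t: 11.9
tcp_pos: [0.5198, 0.0426, 0.1696]
tcp_rot: [-0.005, -0.707, 0.707, -0.005]
force: [0.2, -0.1, -1.4]
grip_width: 0.01
```

```bash
python3 - <<'E'
from h import *
go([.52,.042,.170],-90)
for n in('scene','top'):
    c=grab(n);P=cloud(c)
    m=(c['depth']>0)&(abs(P[...,0]-.521)<.012)&(abs(P[...,2]-.172)<.012)&(P[...,1]<-.19)&(P[...,1]>-.26)
    print(n,m.sum(),P[m][:,1].min() if m.any() else None)
cv2.imwrite('pics/end.png',np.hstack([cv2.resize(load('scene')['color'][120:270,130:330],None,fx=2,fy=2),cv2.resize(load('top')['color'][130:280,240:440],None,fx=2,fy=2)]))
E
```

```text
t 11.9 pos [0.5198 0.0426 0.1696] F [ 0.2 -0.1 -1.4] M [ 0.14 -0.02 -0.05] w 0.01 q [ 0.48 -0.16 -0.26  0.01 -1.48 -0.48]
x-axis [-7.000e-04 -9.999e-01  1.290e-02] z [-0.     -0.0129 -0.9999]
travel [ 0.0006 -0.0002 -0.0004]
twist [ 0.   -0.74 -0.04]
travel in target axes [ 0.0006 -0.0002 -0.0004]
scene 2 -0.20196897391047708
top 45 -0.21643418892958818
```

View pics/end.png

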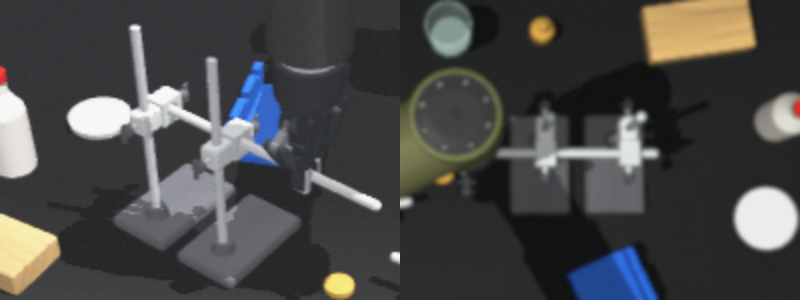

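The final picture shows the rod through both boss heads. It bridges them from column 497 to 658 in the right half, with the gripper clear of stand A. Handing in.

```bash
python3 -c "
from workcell import job_done
print(job_done())"
```

```text
the job is handed in; nothing more can be done
None
```

The longest rod is through both boss heads, stand A first and then stand B, and the job is handed in with the gripper still holding it. It took 12 s of the 48 s allowed. I viewed 8 pictures.

**Final checks:**
- **Reach past B:** the rod's tip is at y ≈ -0.217, about 28 mm past the outer face of stand B's boss head.
- **Reach past A:** about 190 mm of rod sticks out past stand A's boss head on the gripper side. This is calculated from the rod's length, not measured.
- **Clearance:** the gripper's body is roughly 50 mm from stand A's boss head, calculated from the given sizes.
- **Forces:** readings between moves stayed at about 2.5 N or less, mostly the rod's own weight, so I saw no sign of binding in either hole.
- **Other items:** the medium and short rods were still in the rack just after the lift. I did not measure the other bystanders again at the end, but nothing was planned near them.

**Disagreements:**
- **Rod height and tilt:** the outline fit put the rod about 2 mm higher than depth and pose did, with a 0.008 rad upward slope. It read the resting rods about 2 mm high too, so I trusted the depth data.
- **Tip in the scene view:** the scene camera found only 2 points on the tip, so the 28 mm figure relies on the top camera and the arm's pose.
- **Grip width:** it reads 10 mm on the 12 mm rod, but the rod showed no sign of slipping.

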